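One knob per well in the finishing carrier

TASK

Finish loading the carrier for oiling: three turned knobs already stand in its wells and three more stand loose on the bench. Put the loose knobs into the empty wells, so that every well holds one knob standing upright on the well's floor. The pointed finial is not a knob: leave it and everything else on the bench where it is, and let go of the knobs.

Things in the scene. Friction and masses are not known exactly. Their poses are not given: they have to be found in the camera images.
- knob_a_head (a point): turned pale wooden drawer knob, 54 mm tall: a 40 mm ball head on a short neck (24 mm thick) and a flat round foot (32 mm across, 6 mm thick), 25 to 50 g; this point is the centre of the ball head, 34 mm above the underside of the foot, on the knob's axis; z points up the axis. At the start it stands loose on the bench beside the carrier.
- knob_b_head (a point): turned pale wooden drawer knob, 54 mm tall: a 40 mm ball head on a short neck (24 mm thick) and a flat round foot (32 mm across, 6 mm thick), 25 to 50 g; this point is the centre of the ball head, 34 mm above the underside of the foot, on the knob's axis; z points up the axis. At the start it stands loose on the bench beside the carrier.
- knob_c_head (a point): turned pale wooden drawer knob, 54 mm tall: a 40 mm ball head on a short neck (24 mm thick) and a flat round foot (32 mm across, 6 mm thick), 25 to 50 g; this point is the centre of the ball head, 34 mm above the underside of the foot, on the knob's axis; z points up the axis. At the start it stands loose on the bench beside the carrier.
- knob_d_head (a point): turned pale wooden drawer knob, 54 mm tall: a 40 mm ball head on a short neck (24 mm thick) and a flat round foot (32 mm across, 6 mm thick), 25 to 50 g; this point is the centre of the ball head, 34 mm above the underside of the foot, on the knob's axis; z points up the axis. At the start it already stands in one of the carrier's wells.
- knob_e_head (a point): turned pale wooden drawer knob, 54 mm tall: a 40 mm ball head on a short neck (24 mm thick) and a flat round foot (32 mm across, 6 mm thick), 25 to 50 g; this point is the centre of the ball head, 34 mm above the underside of the foot, on the knob's axis; z points up the axis. At the start it already stands in one of the carrier's wells.
- knob_f_head (a point): turned pale wooden drawer knob, 54 mm tall: a 40 mm ball head on a short neck (24 mm thick) and a flat round foot (32 mm across, 6 mm thick), 25 to 50 g; this point is the centre of the ball head, 34 mm above the underside of the foot, on the knob's axis; z points up the axis. At the start it already stands in one of the carrier's wells.
- carrier: finishing carrier: dark wooden board 260 x 180 mm (x, y), 14 mm high, fixed to the bench, with six round wells in three rows of two, 80 mm apart centre to centre both ways; each well is 50 mm across with an open top and a flat floor 8 mm below the board's top face (6 mm above the bench). Origin at the centre of its underside, z up; it may be turned any way.
- well0 (a point): centre of the floor of well 0 of the carrier, 8 mm below the board's top face. Whether the well is taken must be seen from the knobs' positions. The axes are the carrier's.
- well1 (a point): centre of the floor of well 1 of the carrier, 8 mm below the board's top face. Whether the well is taken must be seen from the knobs' positions. The axes are the carrier's.
- well2 (a point): centre of the floor of well 2 of the carrier, 8 mm below the board's top face. Whether the well is taken must be seen from the knobs' positions. The axes are the carrier's.
- well3 (a point): centre of the floor of well 3 of the carrier, 8 mm below the board's top face. Whether the well is taken must be seen from the knobs' positions. The axes are the carrier's.
- well4 (a point): centre of the floor of well 4 of the carrier, 8 mm below the board's top face. Whether the well is taken must be seen from the knobs' positions. The axes are the carrier's.
- well5 (a point): centre of the floor of well 5 of the carrier, 8 mm below the board's top face. Whether the well is taken must be seen from the knobs' positions. The axes are the carrier's.
- finial: slim pointed turned wooden finial, 77 mm tall, 30 mm thick, standing among the knobs; not a knob and to be left alone. Origin at the centre of its foot.
- pencil: flat carpenter's pencil, 150 x 14 x 8 mm, lying among the knobs along its x axis; bystander. Origin at the centre of its underside.
- plane: wooden hand plane, 250 x 68 x 34 mm, its iron standing up to about 85 mm, beyond the carrier; bystander. Origin at the centre of its underside, long axis x.
- chisel: chisel, 240 mm long along its x axis, 26 mm thick, lying beyond the knobs; bystander. Origin half-way along its underside.
- glue: amber bottle, 64 mm across and 150 mm tall, to the right of the carrier; bystander. Origin at the centre of its underside.
- mallet: wooden mallet lying on the bench, 250 mm long along its x axis, head 100 x 56 mm at the +x end; bystander. Origin on the bench, half-way along.
- offcut: wooden offcut, 60 x 45 x 40 mm, to the right of the carrier, nearer the robot; bystander. Origin at the centre of its underside.
- sander: cork sanding block, 110 x 65 x 30 mm, between the robot and the knobs; bystander. Origin at the centre of its underside.
Things that resemble listed ones, but are neither listed nor needed, are in the scene too. Leave any black, green or pink look-alike of the part that bears knob_a_head alone.

How it is judged:
By the outcome, as a careful person would: the job done as asked, in the order asked, and still so for the second after the job is handed in, with the robot touching nothing.
It also fails if it takes over 69 s, if anything falls off the work surface, if the arm or the gripper's body presses on something with over 40 N, if the wrist force passes 120 N, or if a joint passes its speed limit or range.

ROBOT

A 7-joint arm with a two-finger parallel gripper is mounted at the origin on the work surface. World frame = base frame: x ahead of the robot, y to its left, z up, the work surface at z = 0. Lengths are in m, angles in rad, forces in N, time in s.
With the tool pointing down it reaches from about 0.425 to 0.925 m from the base axis. Payload 6.8 kg.
Tool frame: the origin (TCP) lies midway between the tips of the shut fingers; the grasp point (between the pads) lies 19 mm behind it; z points along the fingers, y is the line along which they close (so a half turn about z gives the same grasp; the last joint's range is limited). The gripper opens to 88 mm and grips with 3 to 60 N. Pads are 20 mm wide; open, the fingers measure 115 mm over their backs; the gripper's body (75 mm by 178 mm) begins 61 mm behind the grasp point.
Start: joints at [1.11, 0.477, 0.022, 1.555, -0.011, 1.109, -0.083], TCP at [0.233, -0.633, 0.223] pointing down, gripper open.
Joint ranges: [-2.96, 2.96], [-0.34, 2.1], [-1.41, 1.46], [0.24, 2.44], [-1.37, 4.51], [0.17, 1.92], [-2.96, 2.96]. Speed limits (rad/s): [2.39, 2.39, 3.14, 3.14, 3.14, 3.14, 3.14].

INTERFACE

Orientations are given as [roll, pitch, yaw] about the fixed x, y, z axes, in that order (R = Rz(yaw) Ry(pitch) Rx(roll)).
In Python, from workcell import env gives the robot as it stands. The module is installed in compiled form; this text tells all that it offers. Calls block until the motion is done:
- env.reach(position, orientation): joint-space move of the TCP to a pose.
- env.line_to(position, feed=0.15, orientation=None, guard=None): straight line of the TCP; orientation=None keeps the orientation; feed is the mean speed in m/s. With guard (N) it stops when the force on the tool has changed by that much, and returns True; else False.
- env.move_joints(angles): joint-space move.
- env.open_gripper() and env.gripper_close(effort=None): open the fingers fully, or close them until they stop; effort is the grip in N (None keeps the last).
- env.hold(seconds).
- env.inverse_kinematics(position, orientation): joint angles nearest the present ones, or None.
- env.get_obs(): the state.
- env.snapshot(name): name is "side" or "top"; returns a dict with "image" (384x512x3 uint8, red, green, blue), "depth" (384x512 float32, m along the optical axis (not along the pixel's ray), 0 where there is no reading), "fx", "fy", "cx", "cy" (pixels), "world_to_cam" (4x4, takes a point from world to camera coordinates). Camera axes: x right, y down, z forward; pixel columns grow to the right and rows downward; lengths in m; the calibration is good to about 2 mm. A picture is of the moment at which its call begins.
A pose or a line that the arm cannot do raises env.MotionError and nothing moves.
- env.hand_in(): hands the job in; it is judged then, once.
The state is a dict: "time": time; "joint_pos": joint angles; "joint_vel": joint speeds; "joint_torque": joint torques, N m; "position": TCP position; "ee_rot": TCP orientation; "force": force on the tool from outside, world axes, zero at the start; "moment": the same for the moment, N m; "finger_gap": finger opening in m; "finger_force": force on a finger pad.
Only numpy, scipy, OpenCV 4.12 (cv2) and the standard library are available. Lean on these libraries where they do the work, as an engineer would, in place of code of your own. Each camera call takes 0.05 s, during which the arm holds its last target. There are 200 camera calls.

## Working session

There is one attempt and no reset: what is moved stays moved. The work goes in short steps, each a Python script; the robot and the scene stay as the last script left them, time stands still between calls to the robot, and variables do not carry over. Pictures are saved under pics/ and viewed, at most 10 in all, crops included, and the job is handed in when it is done.

```bash
mkdir -p pics; python3 - <<'E'
from workcell import env
import cv2,numpy as np
for n in("top","side"):
    s=env.snapshot(n); cv2.imwrite(f"pics/{n}0.png",s["image"][:,:,::-1])
    np.savez(f"{n}0.npz",**s)
    print(n,s["fx"],s["fy"],s["cx"],s["cy"],s["world_to_cam"].round(3).tolist(),(s["depth"]>0).mean())
o=env.get_obs();print(o["time"],o["position"],o["ee_rot"],o["finger_gap"])
E
```

```text
top 398.619769761615 398.619769761615 255.43986553819786 188.0556605180933 [[0.002, -1.0, -0.001, -0.017], [-0.994, -0.002, -0.113, 0.53], [0.113, 0.001, -0.994, 1.454], [0.0, 0.0, 0.0, 1.0]] 0.996063232421875
side 455.27003210042 455.27003210042 256.49328558651655 189.0006608808515 [[-0.984, -0.175, -0.021, 0.528], [-0.105, 0.677, -0.728, 0.102], [0.141, -0.715, -0.685, 1.228], [0.0, 0.0, 0.0, 1.0]] 0.9962259928385416
0.1 [ 0.23304185 -0.63294041  0.22181035] [-3.14002027e+00  1.01516624e-04  3.52827497e-01] 0.08773416788702162
```

View pics/top0.png

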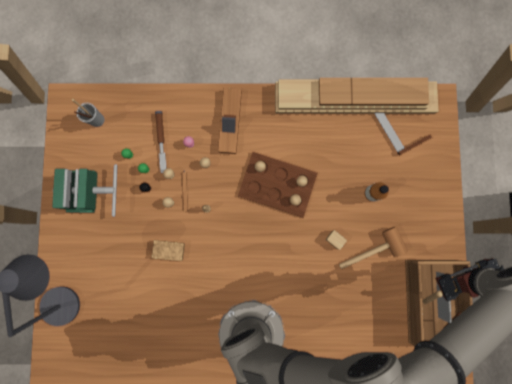

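View pics/side0.png

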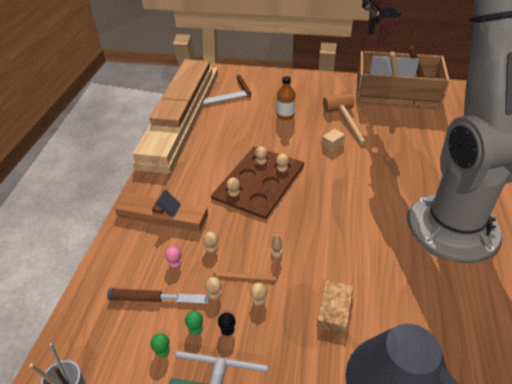

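Top view: pale loose knobs at (205,162), (168,173) and (168,202), and the slim finial at (205,208). Knobs already in the carrier are at (260,167), (302,181) and (296,200). The look-alikes (green, pink, black) are clearly coloured. In the side view the loose knobs are at (211,242), (213,287) and (259,292), with the finial at (277,247).

```bash
cat > h.py <<'E'
import cv2,numpy as np
def ray(s,u,v):
    T=s["world_to_cam"];R=T[:3,:3];d=R.T@np.array([(u-s["cx"])/s["fx"],(v-s["cy"])/s["fy"],1.]);return -R.T@T[:3,3],d/np.linalg.norm(d)
def onplane(s,u,v,z):
    c,d=ray(s,u,v);return c+d*(z-c[2])/d[2]
def proj(s,p):
    q=s["world_to_cam"]@np.append(p,1);return q[0]/q[2]*s["fx"]+s["cx"],q[1]/q[2]*s["fy"]+s["cy"]
def tri(s1,p1,s2,p2):
    c1,d1=ray(s1,*p1);c2,d2=ray(s2,*p2)
    t=np.linalg.lstsq(np.c_[d1,-d2],c2-c1,rcond=None)[0]
    a,b=c1+t[0]*d1,c2+t[1]*d2
    return (a+b)/2,np.linalg.norm(a-b)
E
python3 - <<'E'
from h import *
T=dict(np.load("top0.npz"));S=dict(np.load("side0.npz"))
for n,s,pts in(("top",T,[(205,162),(168,173),(168,202),(205,208),(260,167),(302,181),(296,200)]),("side",S,[(211,242),(213,287),(259,292),(277,247),(262,155),(233,186),(283,162)])):
    h=cv2.cvtColor(s["image"],cv2.COLOR_RGB2HSV)
    for p in pts: print(n,p,h[p[1],p[0]])
h=cv2.cvtColor(T["image"],cv2.COLOR_RGB2HSV)
print("table",h[220,220],h[150,200],"board",h[185,250],h[190,310])
h=cv2.cvtColor(S["image"],cv2.COLOR_RGB2HSV)
print("table",h[230,240],h[270,240],"board",h[203,260],h[167,297])
a=cv2.resize(T["image"][130:230,140:330],None,fx=4,fy=4,interpolation=2)
b=cv2.resize(S["image"][140:310,180:310],None,fx=2.35,fy=2.35,interpolation=2)[:400]
b=cv2.resize(b,(0,0),fx=1,fy=1)
cv2.imwrite("pics/crop.png",a[:,:,::-1]);cv2.imwrite("pics/crops.png",cv2.resize(S["image"][140:310,180:310],None,fx=3.4,fy=3.4,interpolation=2)[:,:,::-1])
E
```

```text
top (205, 162) [ 20  80 198]
top (168, 173) [ 20  80 197]
top (168, 202) [ 19  81 196]
top (205, 208) [ 17 100 145]
top (260, 167) [ 17  91 182]
top (302, 181) [ 19  83 196]
top (296, 200) [ 18  84 197]
side (211, 242) [ 14 107 160]
side (213, 287) [ 14 105 167]
side (259, 292) [ 14 106 181]
side (277, 247) [ 16 111 142]
side (262, 155) [ 15 104 166]
side (233, 186) [ 16 110 167]
side (283, 162) [ 15 105 172]
table [ 14 137 156] [ 14 136 167] board [ 10 146 110] [ 10 145 111]
table [ 11 147 185] [ 12 149 175] board [  9 144 115] [ 11 152 109]
```

View pics/crop.png

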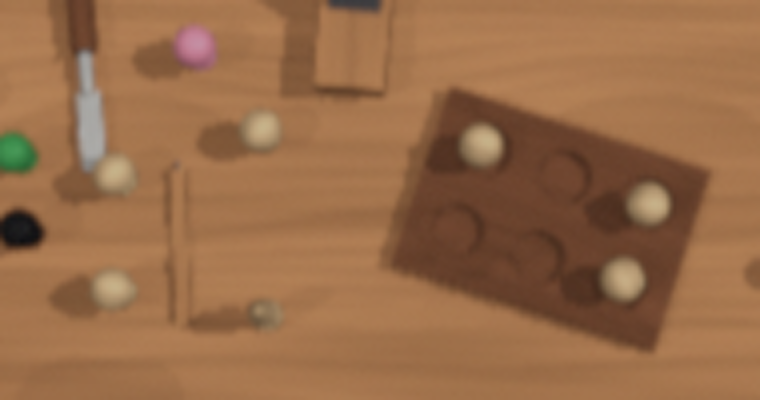

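View pics/crops.png

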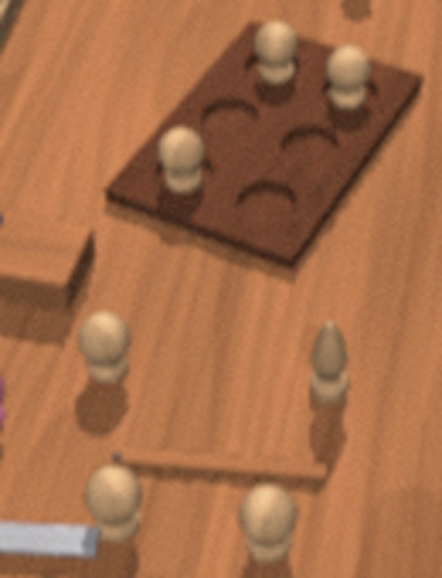

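Crops: the four pale candidates on the bench are top (205,162), (168,173), (168,202) and (205,208). The first three have a round 40 mm ball head and a foot, so they are the knobs. (205,208) is slim and pointed, so it is the finial. The empty wells are at top (281,174), (255,187) and (274,194). Measuring next.

```bash
python3 - <<'E'
from h import *
T=dict(np.load("top0.npz"));S=dict(np.load("side0.npz"))
P={"A":((205,162),(211,242)),"B":((168,173),(213,287)),"C":((168,202),(259,292)),"fin":((205,208),(277,247)),
"D":((260,167),(233,186)),"E":((302,181),(262,155)),"F":((296,200),(283,162))}
def comp(s,p,smax):
    h=cv2.cvtColor(s["image"],cv2.COLOR_RGB2HSV)
    m=cv2.inRange(h,(10,50,110),(28,smax,255))
    n,l,st,c=cv2.connectedComponentsWithStats(m,connectivity=4); i=l[p[1],p[0]]
    return st[i],c[i]
hs={}
for k,(a,b) in P.items():
    st,c=comp(T,a,112); ss,sc=comp(S,b,124)
    Z=S["world_to_cam"]@np.append(onplane(T,*c,.034),1); r=S["fx"]*.02/Z[2]
    sp=(ss[0]+ss[2]/2-.5,ss[1]-.5+r)
    p,g=tri(T,c,S,sp); q=onplane(T,*c,.040 if k in"DEF" else .034)
    hs[k]=q; print(k,st[:5],c.round(1),ss[:5],np.round(sp,1),"tri",p.round(3),round(g,4),"plane",q.round(3),"rho",np.hypot(*q[:2]).round(3))
# carrier
def board(s,lim,seed):
    h=cv2.cvtColor(s["image"],cv2.COLOR_RGB2HSV)
    m=cv2.inRange(h,(0,110,40),(20,255,lim)); m=cv2.morphologyEx(m,cv2.MORPH_CLOSE,np.ones((3,3)))
    n,l,st,c=cv2.connectedComponentsWithStats(m);i=l[seed[1],seed[0]]
    ct=max(cv2.findContours((l==i).astype(np.uint8),0,1)[0],key=cv2.contourArea);return cv2.convexHull(ct)[:,0],st[i]
ct,st=board(T,128,(250,185));print(st)
w=np.array([onplane(T,u,v,.014)[:2] for u,v in ct])*1000
r=cv2.minAreaRect(w.astype(np.float32));print("rect",r)
c=np.array(r[0])/1000;th=np.deg2rad(r[2]); 
if r[1][0]<r[1][1]: th+=np.pi/2
ex=np.array([np.cos(th),np.sin(th)]);ey=np.array([-ex[1],ex[0]])
for i in(-1,0,1):
  for j in(-.5,.5):
    p=c+.08*i*ex+.08*j*ey; print("well",i,j,p.round(4),np.round(proj(T,[*p,.006]),1),np.round(proj(S,[*p,.006]),1),"nearest knob",round(min(np.hypot(*(hs[k][:2]-p)) for k in"DEF"),4))
# heights via depth
for s,pts in((T,[(268,186),(281,174),(255,187),(274,194),(230,190)]),):
  for u,v in pts:
    d=np.median(s["depth"][v-1:v+2,u-1:u+2]); q=np.linalg.inv(s["world_to_cam"])@np.array([(u-s["cx"])/s["fx"]*d,(v-s["cy"])/s["fy"]*d,d,1]);print((u,v),q[:3].round(4))
E
```

```text
A [200 158  10  10  81] [204.8 162.2] [203 232  15  21 243] [210.  239.3] tri [0.626 0.174 0.035] 0.001 plane [0.627 0.174 0.034] rho 0.65
B [161 159  13  20 101] [167.9 172. ] [205 275  17  25 301] [213. 283.] tri [0.586 0.308 0.043] 0.0048 plane [0.59  0.311 0.034] rho 0.666
C [163 197  11  10  85] [167.8 201.9] [250 282  17  24 298] [258.  290.2] tri [0.477 0.307 0.037] 0.0004 plane [0.478 0.308 0.034] rho 0.568
fin [203 205   8   7  41] [206.4 208.1] [271 234  11  25 198] [276.  241.4] tri [0.455 0.164 0.046] 0.0019 plane [0.455 0.165 0.034] rho 0.484
D [255 161  11  11  89] [259.9 165.9] [226 177  14  20 209] [232.5 183.4] tri [ 0.611 -0.032  0.045] 0.0006 plane [ 0.612 -0.032  0.04 ] rho 0.613
E [297 176  11  10  85] [301.8 180.5] [255 146  13  19 179] [261.  151.9] tri [ 0.555 -0.187  0.044] 0.0026 plane [ 0.557 -0.188  0.04 ] rho 0.588
F [290 195  11  10  87] [295.4 199.5] [276 153  13  19 192] [282. 159.] tri [ 0.486 -0.163  0.044] 0.0013 plane [ 0.487 -0.163  0.04 ] rho 0.514
[ 237  152   80   66 3127]
rect ((547.4376831054688, -91.5367431640625), (271.3694152832031, 182.5768585205078), 71.62200927734375)
well -1 -0.5 [ 0.5602 -0.1801] [298.7 181. ] [258.9 162.7] nearest knob 0.0083
well -1 0.5 [ 0.4843 -0.1548] [292.3 200.9] [281.7 170.3] nearest knob 0.0089
well 0 -0.5 [ 0.5854 -0.1041] [278.7 174.4] [246.4 177.8] nearest knob 0.0767
well 0 0.5 [ 0.5095 -0.0789] [272.1 194.2] [269.9 186. ] nearest knob 0.0874
well 1 -0.5 [ 0.6106 -0.0282] [258.7 167.8] [233.  194.1] nearest knob 0.0043
well 1 0.5 [ 0.5347 -0.003 ] [252.  187.6] [257.1 202.9] nearest knob 0.0828
(268, 186) [ 0.5398 -0.0632  0.0146]
(281, 174) [ 0.5866 -0.1129  0.0069]
(255, 187) [ 0.5371 -0.0143  0.0043]
(274, 194) [ 0.5104 -0.0861  0.0057]
(230, 190) [ 0.5262  0.0807 -0.0018]
```

```bash
python3 - <<'E'
from h import *
T=dict(np.load("top0.npz"));S=dict(np.load("side0.npz"))
print("B",tri(T,(168.7,173.6),S,(213,284)),onplane(T,168.7,173.6,.034))
def cloud(s):
    v,u=np.mgrid[:384,:512];d=s["depth"];c=np.stack([(u-s["cx"])/s["fx"]*d,(v-s["cy"])/s["fy"]*d,d,np.ones_like(d)],-1)
    return (c@np.linalg.inv(s["world_to_cam"]).T)[...,:3]
for n,s in(("top",T),("side",S)):
    X=cloud(s);t=X[...,:2]
    near=(np.abs(X[...,0]-.546)<.2)&(np.abs(X[...,1]+.095)<.19)
    tab=np.median(X[...,2][near&(X[...,2]<.006)])
    z=cv2.medianBlur(X[...,2].astype(np.float32),3)-tab
    m=(near&(z>.008)&(z<.02)).astype(np.uint8)
    k,l,st,c=cv2.connectedComponentsWithStats(m);i=1+np.argmax(st[1:,4])
    r=cv2.minAreaRect((t[l==i]*1000).astype(np.float32));print(n,"table",tab,"board z",np.median(z[l==i]),r)
    b=(np.abs(X[...,0]-.60)<.1)&(np.abs(X[...,1]-.335)<.012)
    for x in(.62,.64,.66,.68):
        q=b&(np.abs(X[...,0]-x)<.01);print("blade",x,np.percentile(z[q],[50,90,98]).round(4) if q.any() else None)
    for w in((.5836,-.1095),(.5077,-.0843),(.5329,-.0084)):
        q=np.hypot(t[...,0]-w[0],t[...,1]-w[1])<.04
        lo=q&(z<.0105)&(z>.001);print("well",w,"floor",np.median(z[lo]).round(4),"cent",t[lo].mean(0).round(4),lo.sum())
E
```

```text
B (array([0.58365796, 0.3070423 , 0.03642575]), np.float64(0.0012169138771266062)) [0.58341103 0.30748395 0.034     ]
top table -0.0001370329522392133 board z 0.01374081989013165 ((495.575927734375, -82.71926879882812), (260.56280517578125, 292.9859924316406), 72.15995025634766)
blade 0.62 [0.0113 0.0127 0.0136]
blade 0.64 [0.0102 0.0125 0.0131]
blade 0.66 [0.01   0.0157 0.0183]
blade 0.68 [0.0001 0.0167 0.0174]
well (0.5836, -0.1095) floor 0.0071 cent [ 0.5844 -0.1121] 128
well (0.5077, -0.0843) floor 0.0057 cent [ 0.5082 -0.0861] 135
well (0.5329, -0.0084) floor 0.0066 cent [ 0.5331 -0.0095] 138
side table 0.0004942872427268208 board z 0.013681092406077844 ((547.5400390625, -106.332275390625), (280.5560607910156, 190.30996704101562), 71.78572082519531)
blade 0.62 [0.0117 0.0127 0.0131]
blade 0.64 [0.0112 0.0123 0.0126]
blade 0.66 [0.0118 0.0177 0.0185]
blade 0.68 [0.0006 0.0182 0.0191]
well (0.5836, -0.1095) floor 0.0067 cent [ 0.585  -0.1174] 131
well (0.5077, -0.0843) floor 0.006 cent [ 0.5094 -0.0918] 144
well (0.5329, -0.0084) floor 0.006 cent [ 0.5349 -0.0152] 155
```

```bash
cat >> h.py <<'E'
from workcell import env
pi=np.pi
def rep(t):
    o=env.get_obs();print(t,"t",round(o["time"],2),"pos",o["position"].round(4),"gap",round(o["finger_gap"],4),"ff",np.round(o["finger_force"],1),"F",np.round(o["force"],1))
def pick(x,y,yaw,z=.016):
    o=[pi,0,yaw];env.reach([x,y,.14],o);env.line_to([x,y,z],feed=.12,guard=8);env.gripper_close(15);rep("grip")
    env.line_to([x,y,.14],feed=.2);rep("lift")
def place(x,y,yaw,z=.0195):
    o=[pi,0,yaw];env.reach([x,y,.12],o);env.line_to([x,y,.035],feed=.15);print(env.line_to([x,y,z],feed=.04,guard=2.5))
    rep("down");env.open_gripper();env.line_to([x,y,.14],feed=.2);rep("off")
E
python3 - <<'E'
from h import *
D=np.deg2rad
for p,y in(((.627,.174),90),((.5335,-.0115),117),((.584,.307),65),((.5085,-.088),117),((.478,.307),90),((.5845,-.113),117)):
    for z in(.016,.14): print(p,z,np.round(env.inverse_kinematics([*p,z],[pi,0,D(y)]),2))
env.reach([.45,-.45,.27],[pi,0,D(45)])
pick(.627,.174,D(90))
s=env.snapshot("side");cv2.imwrite("pics/s1.png",cv2.resize(s["image"],None,fx=1.5,fy=1.5)[:,:,::-1])
E
```

```text
(0.627, 0.174) 0.016 [ 0.04  0.75 -0.58  1.72  0.53  0.83 -0.78]
(0.627, 0.174) 0.14 [ 0.16  0.64 -0.76  1.65  0.49  1.05 -0.75]
(0.5335, -0.0115) 0.016 [ 0.33  0.6  -0.54  2.01  0.5   0.66 -0.06]
(0.5335, -0.0115) 0.14 [ 0.41  0.42 -0.63  1.94  0.31  0.88  0.09]
(0.584, 0.307) 0.016 [-0.09  0.81 -0.72  1.69  0.66  0.9  -1.52]
(0.584, 0.307) 0.14 [ 0.08  0.75 -1.01  1.62  0.68  1.16 -1.53]
(0.5085, -0.088) 0.016 [ 0.46  0.57 -0.51  2.05  0.47  0.63  0.1 ]
(0.5085, -0.088) 0.14 [ 0.53  0.38 -0.58  1.98  0.27  0.86  0.27]
(0.478, 0.307) 0.016 [-0.08  0.73 -0.81  1.92  0.72  0.81 -1.29]
(0.478, 0.307) 0.14 [ 0.08  0.61 -1.03  1.84  0.61  1.04 -1.2 ]
(0.5845, -0.113) 0.016 [ 0.49  0.67 -0.54  1.86  0.5   0.74  0.14]
(0.5845, -0.113) 0.14 [ 0.53  0.5  -0.59  1.8   0.34  0.94  0.27]
grip t 5.57 pos [0.627 0.174 0.016] gap 0.0394 ff 15.0 F [ 0.2 -0.9 -0.1]
lift t 6.33 pos [0.6263 0.1734 0.1389] gap 0.039 ff 15.0 F [-0.4 -0.4 -1.1]
```

View pics/s1.png

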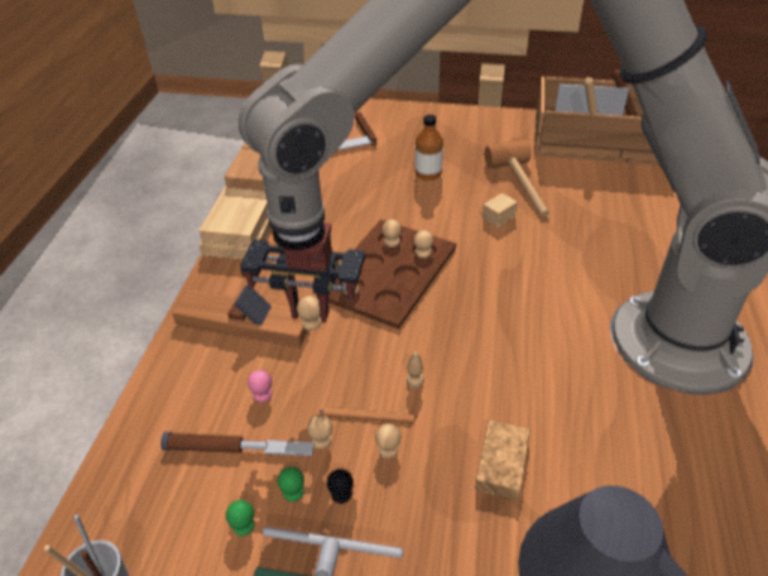

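The knob is held upright at (309,312) and nothing else has moved. Placing it in the near well.

```bash
python3 - <<'E'
from h import *
D=np.deg2rad
place(.5335,-.0115,D(117))
pick(.5835,.3075,D(65),.018)
s=env.snapshot("side");cv2.imwrite("pics/s2.png",cv2.resize(s["image"],None,fx=1.5,fy=1.5)[:,:,::-1])
E
```

```text
True
down t 8.33 pos [ 0.5336 -0.0117  0.0206] gap 0.0389 ff 15.0 F [-0.2  0.1 -0.2]
off t 9.97 pos [ 0.5328 -0.0119  0.1392] gap 0.0876 ff 0.0 F [-0.1 -0.1  0.5]
grip t 13.18 pos [0.5835 0.3075 0.018 ] gap 0.0393 ff 15.0 F [ 0.7 -0.3  0.1]
lift t 13.93 pos [0.5829 0.3068 0.1389] gap 0.0391 ff 15.0 F [-0.3 -0.1 -0.6]
```

View pics/s2.png

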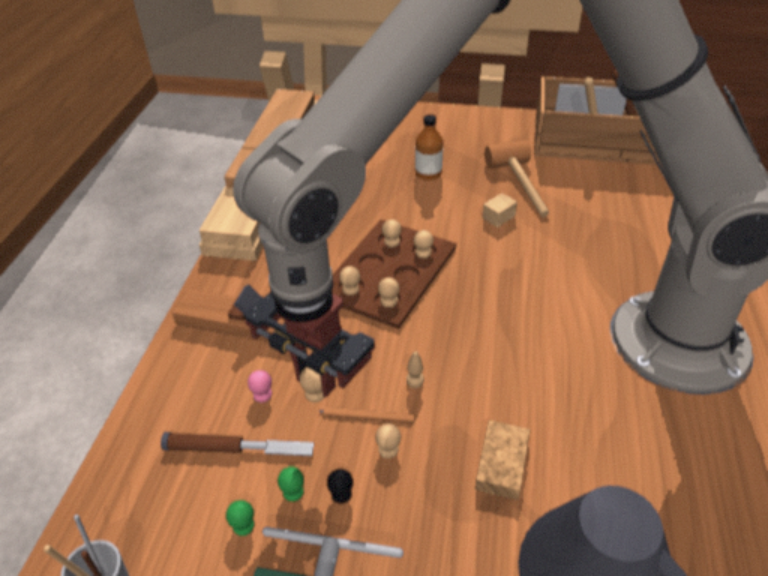

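The first knob stands upright in its well at (388,290). The second is held at (313,384), and the chisel and pencil have not moved. Continuing with the other two.

```bash
python3 - <<'E'
from h import *
D=np.deg2rad
place(.5845,-.113,D(117),.0215)
pick(.4775,.3075,D(90))
place(.5085,-.088,D(117))
env.reach([.45,-.45,.27],[pi,0,D(45)]);rep("end")
s=env.snapshot("side");a=cv2.resize(s["image"],None,fx=1.5,fy=1.5)
cv2.imwrite("pics/s3.png",a[:,:,::-1])
t=env.snapshot("top");cv2.imwrite("pics/t3.png",cv2.resize(t["image"][120:235,110:330],None,fx=3.5,fy=3.5,interpolation=2)[:,:,::-1])
E
```

```text
True
down t 16.6 pos [ 0.5849 -0.1131  0.0226] gap 0.0393 ff 15.0 F [ 0.5  0.3 -0.7]
off t 18.23 pos [ 0.5837 -0.1133  0.139 ] gap 0.0877 ff 0.0 F [-0.4 -0.2 -0.6]
grip t 21.82 pos [0.4776 0.3075 0.016 ] gap 0.0387 ff 15.0 F [0.8 0.  1.2]
lift t 22.59 pos [0.477  0.3067 0.139 ] gap 0.0392 ff 15.0 F [-0.8 -0.3 -0.4]
True
down t 25.18 pos [ 0.5086 -0.0882  0.0207] gap 0.0393 ff 15.0 F [-0.1  0.1  0. ]
off t 26.81 pos [ 0.5077 -0.0883  0.1392] gap 0.0878 ff 0.0 F [-0.6 -0.3 -0.3]
end t 28.26 pos [ 0.4511 -0.4477  0.2695] gap 0.0878 ff 0.0 F [-0.2  0.4 -0.6]
```

View pics/s3.png

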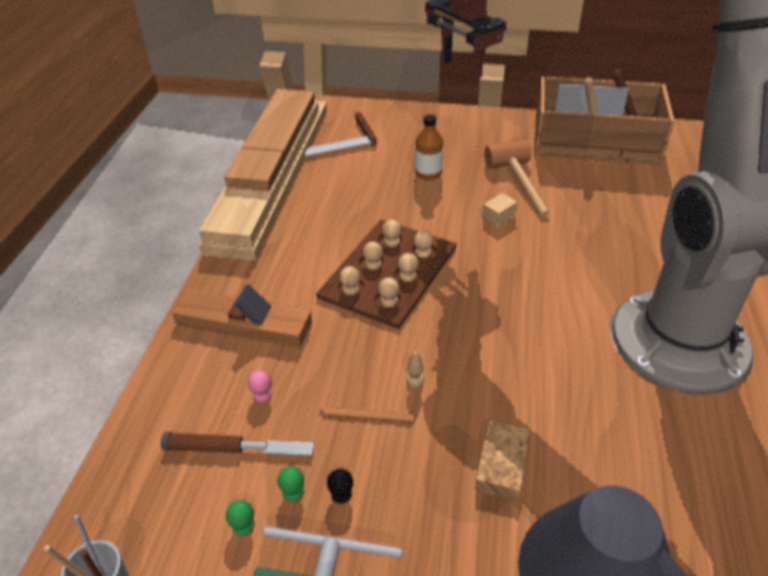

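View pics/t3.png

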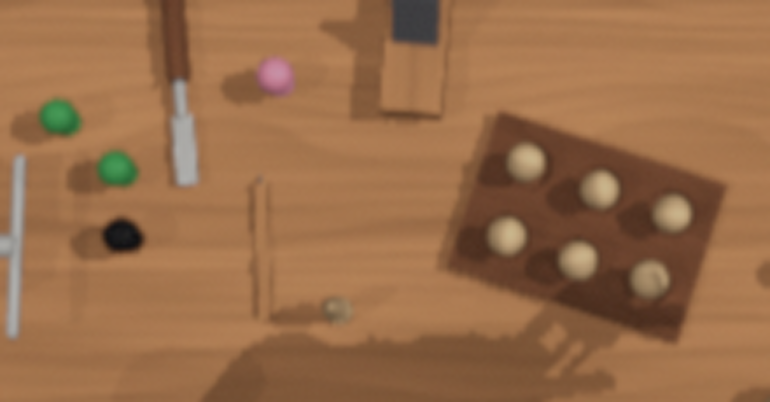

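All six knobs stand upright in the wells: side (349,279), (373,254), (391,232), (388,291), (408,265) and (423,243). Contact came at floor height, not rim height. The finial and the other items have not moved, and the robot is clear.

```bash
python3 -c "
from workcell import env
print(env.hand_in())"
```

```text
the job is handed in; nothing more can be done
None
```

The three loose knobs now stand upright in the empty wells, so all six wells hold a knob; the knobs are released, the finial and everything else look undisturbed, and I handed the job in just after 28 s.

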